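# Park the spring pin and open the reagent hatch

### The job

Open the reagent well of the analyser deck: pull the spring pin's T-handle straight up, turn it about a quarter turn and let it sink into its rest notch so that it stays out by itself, and take your hand off it. Then lift the hatch off its seat by its handle, slide it in its channels fully away from the pin so that the well is uncovered, set it down on the deck and let go. Leave the reagent bottle and the tip box on the deck where they stand.

Things in the scene. Friction and masses are not known exactly. Their poses are not given: they have to be found in the camera images.
- deck_top (a point): Centre of the top of the reagent deck, a fixed white box 250 (its x) by 370 (y) mm, 60 mm high on the bench. Its y axis is the way the hatch slides open, z up. In this frame, mm: spring pin axis at x -30, y -145; closed hatch centred at x -30, y -40; its bar handle at x -30, y -20 (closed), y +100 (fully open). Bottle and tip box stand at x > 45, up to 85 mm tall.
- pin_bar (a point): Centre of the spring pin's black T-handle: a bar 70 mm long (y), 14 wide (x), 18 tall (z up), over a steel housing 44 mm square on the deck. Home, it lies along the deck's y, its centre 71 mm above the deck top, and 15 mm is free between bar and housing. Grip it across its width from above. The frame turns with it.
- pin_pull (a joint): How far the pin is pulled up, m: 0 home (its foot blocks the hatch), stop 0.032. A spring pulls it down, 5 N at home to 10 N out; let go unturned it snaps home. It turns only when pulled beyond 0.026 (a cross pin leaves its slot in the housing); turned 1.03 rad or more it can sink into a wide rest recess 4 mm deep and stays parked at 0.022.
- pin_turn (a joint): How far the T-handle is turned, rad: 0 home, counter-clockwise from above positive, stops at -1.6 and +1.6. Either way round serves; the rest recess reaches from 1.03 rad to the stop on either side.
- hatch_grip (a point): Centre of the hatch's black bar handle: 95 mm long (x, across the sliding direction), 14 wide (y), 14 tall, 40 mm above the deck top while seated, 30 mm free under it; posts 36 mm either side. The hatch is a grey plate 130 x 130 x 9 mm, 0.25 to 0.46 kg, seated 6 mm deep between aluminium channel rails; a loop at its -y side reaches under the pin's foot. Axes as the deck's.
- hatch_lift (a joint): Height of the hatch above its seat, m: 0 seated, 0.006 when it lies on the deck's top face, stop in the channels at 0.010. It must be above 0.006 to clear the rim of the seat before it can slide.
- hatch_slide (a joint): How far the hatch is slid towards the deck's +y, m: 0 over the well, 0.120 fully open at the end stop. About 1 N of friction.
- reagent_bottle: Amber bottle, 44 mm in diameter and 85 mm high, loose on the far side of the deck; origin at the centre of its underside. Not to be moved.
- tip_box: Clear box with white lid, 62 by 97 by 57 mm high, loose on the far side of the deck; origin at the centre of its underside. Not to be moved.

How it is judged:
By the outcome, as a careful person would: the job done as asked, in the order asked, and still so for the second after the job is handed in, with the robot touching nothing.
It also fails if it takes over 56 s, if anything falls off the work surface, if the arm or the gripper's body presses on something with over 40 N, if the wrist force passes 120 N, or if a joint passes its speed limit or range.

### The arm

A 6-joint arm with a two-finger parallel gripper is mounted at the origin on the work surface. World frame = base frame: x ahead of the robot, y to its left, z up, the work surface at z = 0. Lengths are in mm, angles in degrees, forces in N, time in s.
With the tool pointing down it reaches from about 350 to 850 mm from the base axis. Payload 8.1 kg.
Tool frame: the origin (TCP) lies at the centre of the arm's flange, where the gripper is bolted on; the fingertips stand 173 mm ahead of it and the grasp point (between the pads) lies 155 mm ahead of it; z points along the fingers, y is the line along which they close (so a half turn about z gives the same grasp; the last joint's range is limited). The gripper opens to 85 mm and grips with 20 to 120 N. Pads are 22 mm wide; open, the fingers measure 114 mm over their backs; the gripper's body (76 mm by 85 mm) begins 54 mm behind the grasp point. The pads swing forward as they close: fully open they stand 13 mm farther back than shut.
Start: joints at [-68.491, 7.471, 85.268, -0, 87.261, -4.893], TCP at [266.819, -537.415, 404.692] pointing down, gripper open.
Joint ranges: [-169.43, 169.43], [-51.17, 129.36], [1.28, 143.12], [-76.62, 256.62], [0, 156.53], [-152.29, 152.29]. Speed limits (degrees/s): [136.94, 136.94, 159.86, 180, 180, 180].

### API

Orientations are given as [roll, pitch, yaw] about the fixed x, y, z axes, in that order (R = Rz(yaw) Ry(pitch) Rx(roll)).
In Python, from bench import * gives the robot as it stands.
- The arm moves only by the shell command python3 -m jog 'ROWS' [FORCE]. ROWS is text: rows parted by semicolons, each of 7 numbers parted by spaces: the shift along the tool's x, y, z scaled (see below), then the turn, a rotation vector about the tool's x, y, z scaled (see below), then the closure, from -1 (fully open) to 1 (shut). In form: tx ty tz wx wy wz hand; .... A call has 1 to 5 rows; each row shifts and turns the commanded pose from where the row before left it, along the tool's axes as they then stand; what a row does not reach is not made up. The controller multiplies each number of a shift by 0.1 m and each number of a turn by 60 degrees. A row lasts 1/8 s, in which the tool goes at most 62.5 mm and 10.7 degrees, less where a joint would pass 70% of its speed; a pose out of reach is approached as far as the arm can. A call with a number of a shift or a turn outside -1 to 1 is refused whole. A call with a gripper value outside its range is refused whole. The fingers move at their own pace and stop on an object; FORCE is the grip in N (left out, the last holds). Time passes only in rows, so rows that do not move let the fingers close. It gives the time, the measured TCP pose, the force, the opening and the grip force at its end, in the units of the state.
- sense(): the state, without advancing time (a new reading comes with each control period).
- snapshot(name): name is "scene" or "top" or "wrist"; returns a dict with "img" (480x640x3 uint8, red, green, blue), "fx", "fy", "cx", "cy" (pixels), "dist" ([k1, k2, p1, p2, k3] as OpenCV has them; the pictures are not rectified), "extrinsics" (4x4, takes a point from camera to world coordinates). Camera axes: x right, y down, z forward; pixel columns grow to the right and rows downward; lengths in mm; the calibration is good to about 2 mm. A picture is of the moment at which its call begins. There is no depth.
- hand_in(): hands the job in; it is judged then, once.
The state is a dict: "time": time; "joint_pos": joint angles; "qd": joint speeds; "joint_efforts": joint torques, N m; "tool_pos": TCP position; "tcp_rot": TCP orientation; "ft_force": force on the tool from outside, world axes, zero at the start; "wrist_torque": the same for the moment, N m; "finger_gap": finger opening in mm; "grip_force": force on a finger pad.
Only numpy, scipy, OpenCV 4.12 (cv2) and the standard library are available. Lean on these libraries where they do the work, as an engineer would, in place of code of your own. Each camera call takes 0.05 s, during which the arm holds its last target. There are 200 camera calls.

## Working session

There is one attempt and no reset: what is moved stays moved. The work goes in short steps, Python scripts to look and compute and a shell command to move; the robot and the scene stay as the last step left them, time stands still between calls to the robot, and variables do not carry over. Pictures are saved under pics/ and viewed, at most 10 in all, crops included, and the job is handed in when it is done.

```bash
mkdir -p pics
python3 - <<'E'
from bench import *
import cv2
for n in ["scene","top"]:
    s=snapshot(n); cv2.imwrite(f"pics/{n}0.png",s["img"][:,:,::-1])
    print(n,s["fx"],s["cx"],s["cy"],s["dist"],s["extrinsics"])
print(sense())
E
```

```text
scene 539.7632244976173 318.2742701419032 239.12708992759082 [0.03183322 0.         0.         0.         0.        ] [[ 3.64044420e-01  5.09327832e-01 -7.79779982e-01  1.10572904e+03]
 [ 9.31367579e-01 -1.94483612e-01  3.07783296e-01 -2.06260454e+02]
 [ 5.10817109e-03 -8.38308585e-01 -5.45172103e-01  4.84476974e+02]
 [ 0.00000000e+00  0.00000000e+00  0.00000000e+00  1.00000000e+00]]
top 534.5265239967432 312.51704196798136 241.83168917784343 [-0.13919853  0.          0.          0.          0.        ] [[ 2.19679783e-03 -9.86637056e-01  1.62918674e-01  4.89228312e+02]
 [-9.99832150e-01  7.96281741e-04  1.83040415e-02 -1.36166751e+01]
 [-1.81891747e-02 -1.62931539e-01 -9.86469699e-01  7.65275131e+02]
 [ 0.00000000e+00  0.00000000e+00  0.00000000e+00  1.00000000e+00]]
{'time': 0.1, 'joint_pos': array([-6.84936875e+01,  7.51074151e+00,  8.53227021e+01, -1.47612898e-04,
        8.72610537e+01, -4.89261173e+00]), 'qd': array([ 0.04747215, -0.00028849, -0.11549655,  0.0437532 ,  0.0406859 ,
       -0.099298  ]), 'joint_efforts': array([ 4.10122102e-04, -5.70947564e+01, -5.01942551e+01, -2.98576542e-04,
        8.02416354e-03, -3.57929059e-05]), 'tool_pos': array([ 266.72037172, -537.23141252,  403.75273613]), 'tcp_rot': array([-1.79905834e+02, -7.91263035e-03,  2.63989249e+01]), 'ft_force': array([-0.23047724,  0.26787891,  0.62496384]), 'wrist_torque': array([ 0.00967717, -0.03693814,  0.00120164]), 'grip_force': 0.0, 'finger_gap': 85.36423155419719}
```

View pics/top0.png

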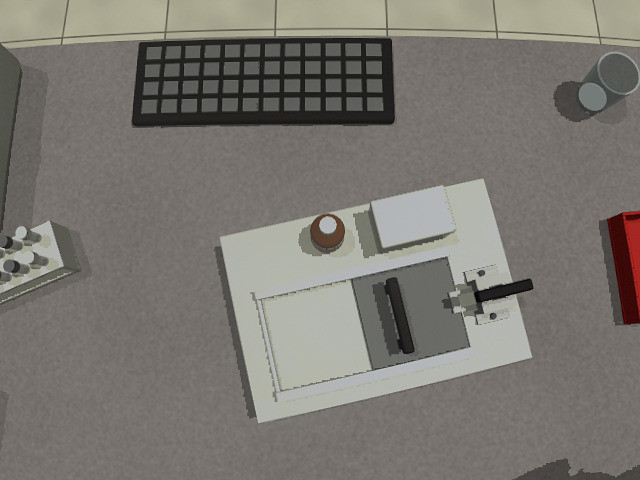

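View pics/scene0.png

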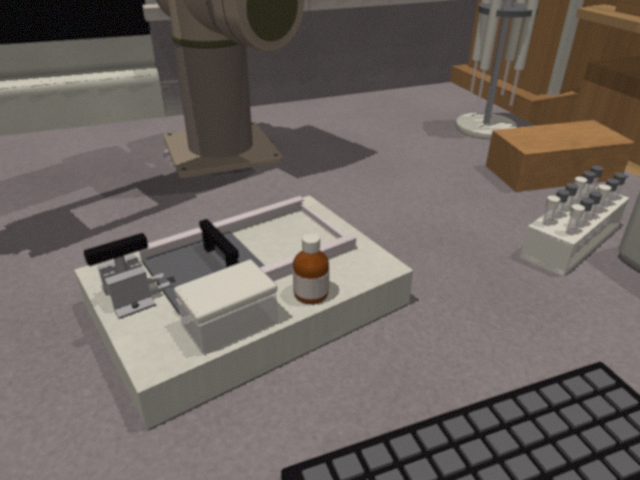

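The top view shows deck corners at about (221,237), (485,179), (532,357) and (258,422). The T-bar runs (477,298)–(532,286) and the hatch handle (392,279)–(407,352). I'll fit the deck pose to these points.

```bash
cat > fit.py <<'E'
from bench import *
import cv2, numpy as np
from scipy.optimize import least_squares
def proj(s,P):
    T=np.linalg.inv(s["extrinsics"]); K=np.array([[s["fx"],0,s["cx"]],[0,s["fy"],s["cy"]],[0,0,1]])
    return cv2.projectPoints(np.array(P,float),cv2.Rodrigues(T[:3,:3])[0],T[:3,3],K,np.array(s["dist"]))[0][:,0]
def world(d,L):
    c,n=np.cos(d[2]),np.sin(d[2]); L=np.atleast_2d(L)
    return np.c_[d[0]+c*L[:,0]-n*L[:,1], d[1]+n*L[:,0]+c*L[:,1], 60+L[:,2]]
E
python3 - <<'E'
from fit import *
s=snapshot("top"); t=snapshot("scene")
L=np.array([[125,185,0],[125,-185,0],[-125,-185,0],[-125,185,0],[-30,-110,76],[-30,-180,76],[17.5,-20,44],[-77.5,-20,44]],float)
px=np.array([[221,237],[485,179],[532,357],[258,422],[477,298],[532,286],[392,280],[407,351]])
f=lambda d:(proj(s,world(d,L))-px).ravel()
r=least_squares(f,[500,-50,.2],loss='soft_l1'); d=r.x; print(d[:2],np.degrees(d[2])); print(f(d).reshape(-1,2).round(1))
np.save("deck.npy",d)
print("pin",world(d,[-30,-145,71]),"hatch",world(d,[-30,-20,40]),world(d,[-30,100,46]))
# scene check
im=t["img"][:,:,::-1].copy()
for p in proj(t,world(d,L)): cv2.circle(im,tuple(int(v) for v in p),3,(0,0,255),1)
cv2.imwrite("pics/sc1.png",cv2.resize(im[190:430,60:430],None,fx=2,fy=2))
E
```

```text
[531.28342304 -83.67523897] 12.423309456040322
[[-0.6 -0.8]
 [-0.6  0.1]
 [ 0.1  1.6]
 [-0.6  0.4]
 [ 0.5 -0.1]
 [ 0.5 -1.2]
 [-0.6 -1.9]
 [ 2.3  2.7]]
pin [[ 533.18011156 -231.73401977  131.        ]] hatch [[ 506.28853084 -109.66091509  100.        ]] [[480.47261334   7.5292654  106.        ]]
```

View pics/sc1.png

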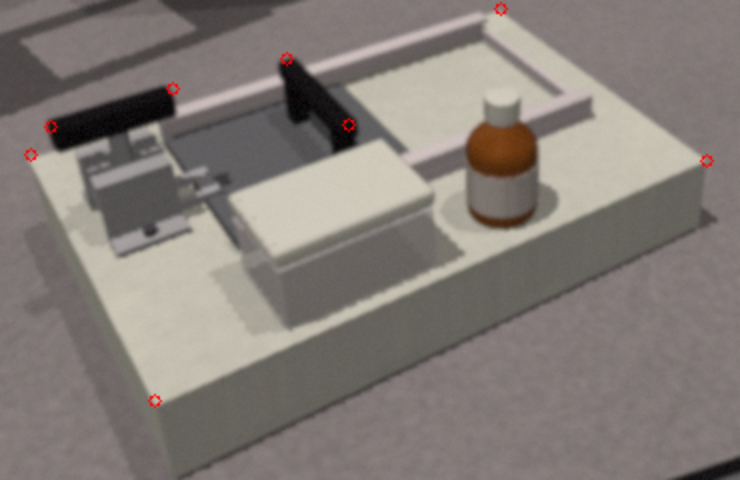

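```bash
python3 -m jog '.468 -.194 -.08 0 0 0 -1;.468 -.194 .08 0 0 0 -1;.468 -.194 .08 0 0 0 -1;.468 -.194 .08 0 0 0 -1;.468 -.194 .08 0 0 0 -1' 40
python3 -m jog '.468 -.194 .08 0 0 0 -1;.468 -.194 .08 0 0 0 -1;.468 -.194 .08 0 0 0 -1;0 0 0 0 0 -.17 -1;0 0 0 0 0 -.17 -1' 
python3 -m jog '0 0 .08 0 0 -.17 -1;0 0 0.08 0 0 -.17 -1;0 0 0 0 0 -.17 -1;0 0 0 0 0 -.17 -1;0 0 0 0 0 -.17 -1' 
python3 -m jog '0 0 0 0 0 -.077 -1;0 0 0 0 0 0 -1;0 0 0 0 0 0 -1'
cat > rel.py <<'E'
# grasp-point target in deck coords + deck-relative yaw -> needed tool shift (units of jog)
from fit import *
from scipy.spatial.transform import Rotation as R
def rel(L,yaw,d=None):
    d=np.load("deck.npy") if d is None else d; q=sense()
    Rt=R.from_euler('xyz',q["tcp_rot"],degrees=True)
    Rg=R.from_euler('xyz',[180,0,yaw+np.degrees(d[2])],degrees=True)
    tgt=world(d,L)[0]+[0,0,155]
    print("t",q["time"],"gap",q["finger_gap"],"F",q["ft_force"].round(1),"tcp",q["tool_pos"].round(1),q["tcp_rot"].round(2))
    print("shift/0.1m",(Rt.inv().apply(tgt-q["tool_pos"])/100).round(3),"turn/60deg",((Rt.inv()*Rg).as_rotvec(degrees=True)/60).round(3))
E
python3 - <<'E'
from rel import *
rel([-30,-145,74],90)
s=snapshot("wrist"); cv2.imwrite("pics/w1.png",s["img"][:,:,::-1])
d=np.load("deck.npy")
print(proj(s,world(d,[[-37,-110,80],[-23,-110,80],[-37,-180,80],[-23,-180,80]])).round(0))
E
```

```text
time: 0.82
tool_pos: [434.1, -345.1, 380.4]
tcp_rot: [180.0, 0.0, 26.4]
ft_force: [0.7, -0.2, 0.3]
finger_gap: 85.3
grip_force: 0.0
time: 1.45
tool_pos: [533.6, -230.9, 356.1]
tcp_rot: [-179.9, 0.0, 47.2]
ft_force: [0.7, -0.4, -0.0]
finger_gap: 85.4
grip_force: 0.0
time: 2.08
tool_pos: [533.1, -231.9, 340.4]
tcp_rot: [-180.0, -0.0, 98.1]
ft_force: [-1.3, -0.3, -0.8]
finger_gap: 85.3
grip_force: 0.0
time: 2.45
tool_pos: [533.1, -231.9, 340.5]
tcp_rot: [-180.0, -0.0, 102.3]
ft_force: [-0.2, 0.5, 0.3]
finger_gap: 84.9
grip_force: 0.0
t 2.45 gap 84.92744431834404 F [-0.2  0.5  0.3] tcp [ 533.1 -231.9  340.5] [-1.7999e+02 -1.0000e-02  1.0231e+02]
shift/0.1m [0.001 0.001 0.515] turn/60deg [-0.    -0.    -0.002]
[[301. 214.]
 [335. 214.]
 [303. 360.]
 [333. 360.]]
```

View pics/w1.png

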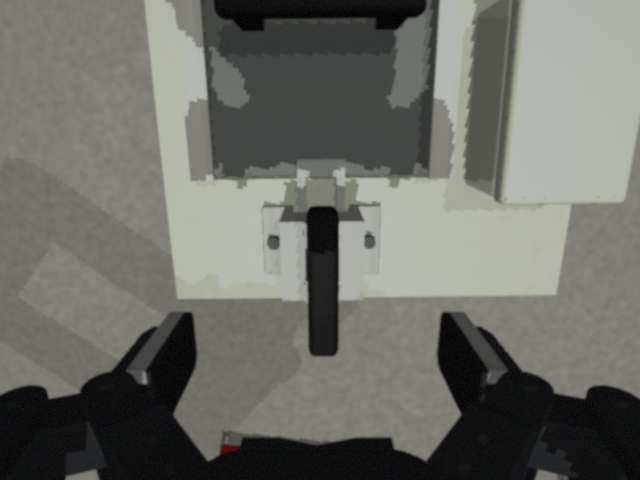

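The bar sits at cols 307–338, rows 207–355, which is about 1.5–2 mm off my prediction in deck +x and +y. I'll apply that offset, descend and grip.

```bash
python3 -m jog '.02 .015 .2 0 0 0 -1;0 0 .2 0 0 0 -1;0 0 .115 0 0 0 -1;0 0 0 0 0 0 -1' 60
python3 -m jog '0 0 0 0 0 0 1;0 0 0 0 0 0 1;0 0 0 0 0 0 1;0 0 0 0 0 0 1;0 0 0 0 0 0 1'
python3 -m jog '0 0 0 0 0 0 1;0 0 0 0 0 0 1;0 0 0 0 0 0 1'
```

```text
time: 3.0
tool_pos: [533.5, -229.3, 287.0]
tcp_rot: [-179.8, -0.1, 102.4]
ft_force: [0.7, 0.7, 0.5]
finger_gap: 85.6
grip_force: 0.0
time: 3.62
tool_pos: [534.6, -229.6, 289.8]
tcp_rot: [179.9, 0.0, 102.4]
ft_force: [2.9, 1.1, 1.6]
finger_gap: 13.1
grip_force: 59.5
time: 4.0
tool_pos: [534.6, -229.7, 289.8]
tcp_rot: [179.9, 0.0, 102.4]
ft_force: [3.3, 0.8, 4.8]
finger_gap: 13.1
grip_force: 59.9
```

```bash
python3 -m jog '0 0 -.1 0 0 0 1;0 0 -.1 0 0 0 1;0 0 -.09 0 0 0 1;0 0 0 0 0 0 1;0 0 0 0 0 0 1'
```

```text
time: 4.62
tool_pos: [534.3, -229.6, 316.4]
tcp_rot: [180.0, -0.0, 102.4]
ft_force: [10.3, -1.4, -10.6]
finger_gap: 12.7
grip_force: 58.6
```

```bash
python3 -m jog '0 .01 -.02 0 0 0 1;0 0 -.01 0 0 0 1;0 0 0 0 0 0 1;0 0 0 0 0 0 1'
```

```text
time: 5.12
tool_pos: [534.8, -229.5, 318.9]
tcp_rot: [-179.9, -0.1, 102.4]
ft_force: [8.2, -2.9, -10.0]
finger_gap: 12.9
grip_force: 58.5
```

```bash
python3 -m jog '0 0 0 0 0 .12 1;0 0 0 0 0 .12 1;0 0 0 0 0 .12 1;0 0 0 0 0 0 1'
```

```text
time: 5.62
tool_pos: [535.2, -229.4, 319.2]
tcp_rot: [-180.0, -0.0, 80.7]
ft_force: [9.6, -2.2, -11.6]
finger_gap: 12.7
grip_force: 58.8
```

```bash
python3 -m jog '0 0 0 0 0 .12 1;0 0 0 0 0 .12 1;0 0 0 0 0 .12 1;0 0 0 0 0 .12 1;0 0 0 0 0 .12 1'
python3 -m jog '0 0 0 0 0 .12 1;0 0 0 0 0 .12 1;0 0 0 0 0 .12 1;0 0 0 0 0 0 1;0 0 0 0 0 0 1'; python3 -c "
from bench import *;print(sense()['wrist_torque'])"
```

```text
time: 6.25
tool_pos: [535.7, -229.7, 319.7]
tcp_rot: [179.9, -0.0, 44.6]
ft_force: [12.3, -4.2, -10.7]
finger_gap: 13.2
grip_force: 58.8
time: 6.88
tool_pos: [535.9, -230.0, 320.1]
tcp_rot: [179.9, -0.1, 23.2]
ft_force: [13.8, -4.1, -11.3]
finger_gap: 12.5
grip_force: 58.7
[-0.87593869 -2.75025527 -0.03593405]
```

```bash
python3 -m jog '0 0 .04 0 0 0 1;0 0 .04 0 0 0 1;0 0 .01 0 0 0 1;0 0 0 0 0 0 1'; python3 -m jog '0 0 0.01 0 0 0 1;0 0 0 0 0 0 1'
```

```text
time: 7.38
tool_pos: [536.1, -230.0, 312.0]
tcp_rot: [179.8, -0.1, 23.2]
ft_force: [11.8, -3.4, -6.0]
finger_gap: 12.5
grip_force: 59.4
time: 7.62
tool_pos: [536.1, -230.0, 311.8]
tcp_rot: [179.8, -0.2, 23.2]
ft_force: [10.5, -1.9, -1.5]
finger_gap: 13.0
grip_force: 60.0
```

Parked: further lowering unloads the force. I'll release and retreat upwards, then check.

```bash
python3 -m jog '0 0 0 0 0 0 -1;0 0 0 0 0 0 -1;0 0 0 0 0 0 -1;0 0 0 0 0 0 -1;0 0 0 0 0 0 -1'
python3 -m jog '0 0 -.3 0 0 0 -1;0 0 -.3 0 0 0 -1;0 0 0 0 0 0 -1'
python3 - <<'E'
from rel import *
s=snapshot("wrist"); cv2.imwrite("pics/w2.png",s["img"][:,:,::-1])
rel([-30,-20,90],0)
d=np.load("deck.npy")
print(proj(s,world(d,[[-77.5,-27,47],[17.5,-27,47],[-77.5,-13,47],[17.5,-13,47]])).round(0))
E
```

```text
time: 8.25
tool_pos: [535.1, -229.4, 311.1]
tcp_rot: [-180.0, 0.0, 23.2]
ft_force: [0.0, -0.6, 0.0]
finger_gap: 85.2
grip_force: 0.0
time: 8.62
tool_pos: [536.0, -229.9, 374.6]
tcp_rot: [179.7, -0.2, 23.2]
ft_force: [0.4, 0.5, -0.0]
finger_gap: 85.4
grip_force: 0.0
t 8.675 gap 85.64350979109706 F [ 0.   0.2 -1.1] tcp [ 535.6 -229.6  372.6] [ 1.7987e+02 -1.0000e-01  2.3220e+01]
shift/0.1m [ 0.203 -1.219  0.674] turn/60deg [ 0.002 -0.002  0.18 ]
[[116. 289.]
 [125. 133.]
 [ 93. 285.]
 [100. 128.]]
```

View pics/w2.png

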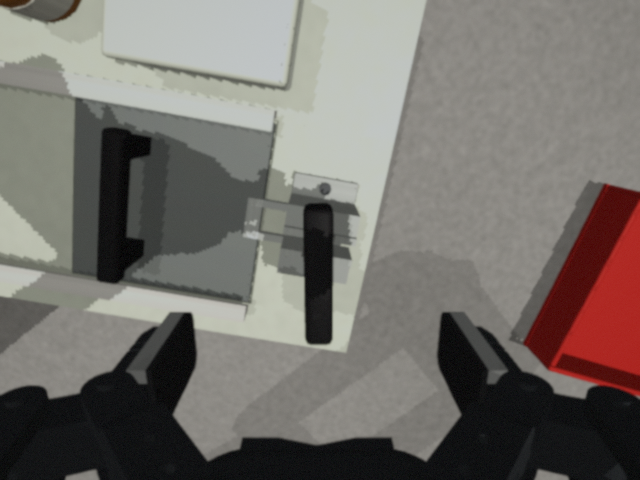

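The T-bar stays turned and out at (318,273), with the hand clear of it. The hatch handle ends at (116,129) and (111,281), about 3 mm toward −y from my prediction.

```bash
python3 -m jog '0 0 0 0 0 .09 -1;0 0 0 0 0 .09 -1;0 -.405 0 0 0 0 -1;-.01 -.405 0 0 0 0 -1;0 -.405 0 0 0 0 -1' 60
python3 -m jog '0 0 0.3 0 0 0 -1;0 0 .2 0 0 0 -1;0 0 0 0 0 0 -1'
python3 - <<'E'
from rel import *
s=snapshot("wrist"); cv2.imwrite("pics/w3.png",s["img"][:,:,::-1])
rel([-30,-20,42],0)
d=np.load("deck.npy")
print(proj(s,world(d,[[-77.5,-27,47],[17.5,-27,47],[-77.5,-13,47],[17.5,-13,47]])).round(0))
E
```

```text
time: 9.3
tool_pos: [507.2, -109.9, 369.5]
tcp_rot: [-179.9, 0.1, 12.4]
ft_force: [-0.1, 0.0, 0.1]
finger_gap: 85.5
grip_force: 0.0
time: 9.68
tool_pos: [506.8, -110.5, 318.0]
tcp_rot: [-179.8, 0.3, 12.4]
ft_force: [-0.0, 0.1, 0.3]
finger_gap: 85.2
grip_force: 0.0
t 9.725 gap 85.49892786645857 F [-0.6 -1.1  0.8] tcp [ 507.4 -110.8  319.7] [-1.799e+02  1.600e-01  1.242e+01]
shift/0.1m [-0.007 -0.012  0.627] turn/60deg [-0.002  0.003 -0.   ]
[[332. 366.]
 [334. 176.]
 [304. 366.]
 [302. 176.]]
```

View pics/w3.png

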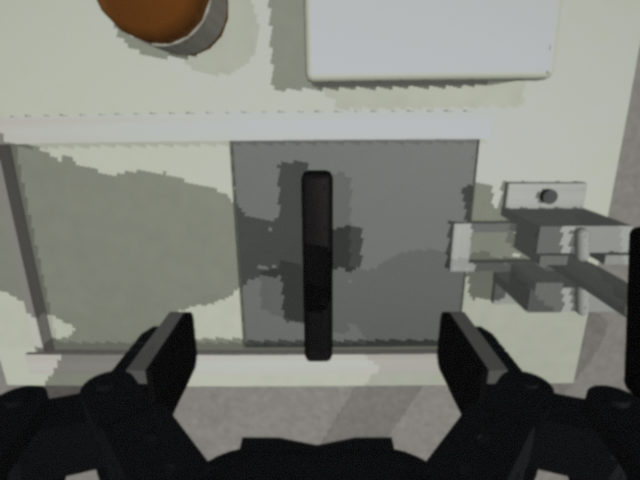

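The handle is centred between the fingers at col 318, with the pin's shaft out of the loop. I'll descend and grip.

```bash
python3 -m jog '0.01 0 .3 0 0 0 -1;0 0 .3 0 0 0 -1;0 0 0.02 0 0 0 -1;0 0 0 0 0 0 -1;0 0 0 0 0 0 1' 50
python3 -m jog '0 0 0 0 0 0 1;0 0 0 0 0 0 1;0 0 0 0 0 0 1;0 0 0 0 0 0 1;0 0 0 0 0 0 1'
```

```text
time: 10.35
tool_pos: [509.8, -111.1, 261.1]
tcp_rot: [179.9, -0.1, 12.4]
ft_force: [0.0, 0.0, 0.0]
finger_gap: 70.0
grip_force: 0.0
time: 10.98
tool_pos: [509.1, -110.3, 259.5]
tcp_rot: [-179.9, -0.0, 12.4]
ft_force: [-2.2, 4.5, 4.2]
finger_gap: 12.8
grip_force: 51.1
```

```bash
python3 -m jog '0 0 -.03 0 0 0 1;0 0 -.03 0 0 0 1;0 0 -.02 0 0 0 1;0 0 0 0 0 0 1;0 0 0 0 0 0 1'
```

```text
time: 11.6
tool_pos: [508.9, -110.5, 267.0]
tcp_rot: [-180.0, 0.0, 12.4]
ft_force: [1.7, 5.9, -3.5]
finger_gap: 13.1
grip_force: 50.1
```

```bash
python3 -m jog '0 -.05 0 0 0 0 1;0 -.1 0 0 0 0 1;0 -.1 0 0 0 0 1;0 0 0 0 0 0 1'
```

```text
time: 12.1
tool_pos: [503.4, -85.4, 267.1]
tcp_rot: [-180.0, 0.0, 12.5]
ft_force: [-0.2, 1.2, -3.2]
finger_gap: 13.1
grip_force: 50.1
```

```bash
python3 -m jog '0 -.2 0 0 0 0 1;0 -.2 0 0 0 0 1;0 -.2 0 0 0 0 1;0 -.2 0 0 0 0 1;0 -.1 0 0 0 0 1'
python3 -m jog '0 -.04 0 0 0 0 1;0 -.03 0 0 0 0 1;0 0 0 0 0 0 1;0 0 0 0 0 0 1'
```

```text
time: 12.72
tool_pos: [483.5, 3.1, 266.9]
tcp_rot: [-180.0, 0.1, 12.5]
ft_force: [-2.4, -1.2, -2.3]
finger_gap: 12.8
grip_force: 50.2
time: 13.22
tool_pos: [482.6, 7.5, 267.0]
tcp_rot: [179.9, 0.1, 12.4]
ft_force: [-3.7, -4.9, -3.2]
finger_gap: 12.8
grip_force: 50.3
```

```bash
python3 -m jog '0 -.02 0 0 0 0 1;0 0 .01 0 0 0 1;0 0 .01 0 0 0 1;0 0 0 0 0 0 1;0 0 0 0 0 0 1'
python3 -m jog '0 0 0 0 0 0 -.5;0 0 0 0 0 0 -1;0 0 0 0 0 0 -1;0 0 0 0 0 0 -1;0 0 0 0 0 0 -1'
python3 -m jog '0 0 -.3 0 0 0 -1;0 0 -.4 0 0 0 -1;0 0 -.5 0 0 0 -1;0 0 -.3 0 0 0 -1;0 0 0 0 0 0 -1'
python3 - <<'E'
from rel import *
s=snapshot("scene"); t=snapshot("top")
cv2.imwrite("pics/sc4.png",cv2.resize(s["img"][180:430,60:430,::-1],None,fx=2,fy=2)); cv2.imwrite("pics/t4.png",t["img"][:,:,::-1])
E
```

```text
time: 13.85
tool_pos: [482.4, 8.3, 265.7]
tcp_rot: [179.8, 0.1, 12.3]
ft_force: [-5.0, -12.1, 2.9]
finger_gap: 13.4
grip_force: 51.0
time: 14.48
tool_pos: [482.4, 10.4, 265.2]
tcp_rot: [-180.0, -0.0, 12.4]
ft_force: [0.1, -0.1, 0.3]
finger_gap: 85.4
grip_force: 0.0
time: 15.1
tool_pos: [483.1, 10.3, 418.5]
tcp_rot: [179.9, -0.3, 12.4]
ft_force: [1.0, -0.2, -0.2]
finger_gap: 85.6
grip_force: 0.0
```

View pics/sc4.png

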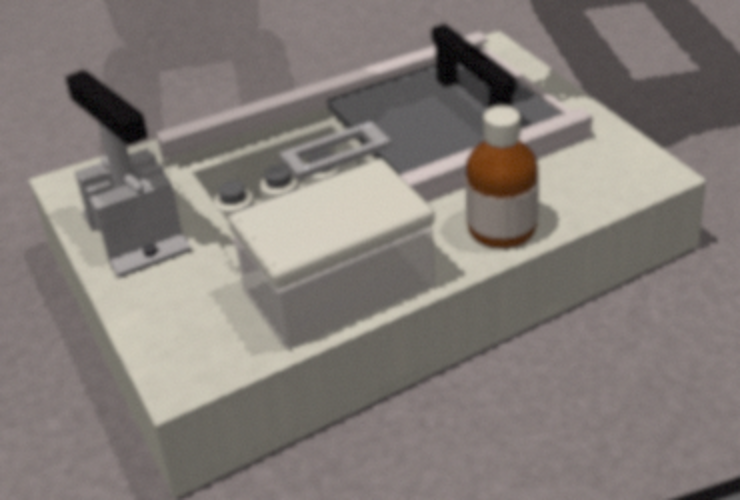

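View pics/t4.png

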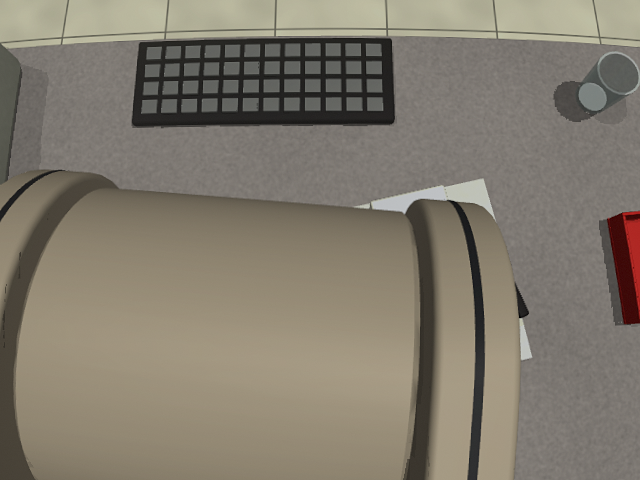

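The scene view shows the pin parked out and turned, and the hatch lying open at the far end with the well uncovered. The bottle and tip box are where they stood. The arm hides the deck in the top view. The hatch reached its end stop, with about 12 N of push back.

```bash
python3 -c "
from bench import *;print(hand_in())"
```

```text
the job is handed in; nothing more can be done
None
```

The job is handed in at about 15 s on the robot's clock: the pin is parked out, the hatch is set down fully open with the well uncovered, the bottle and tip box look unmoved, and the gripper is clear; no verdict was returned.

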